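# Switch off both residual-current switches of a consumer unit before it is hung

### The arm

A 7-joint arm with a two-finger parallel gripper is mounted at the origin on the work surface. World frame = base frame: x ahead of the robot, y to its left, z up, the work surface at z = 0. Lengths are in mm, angles in rad, forces in N, time in s.
With the tool pointing down it reaches from about 400 to 900 mm from the base axis. Payload 5.6 kg.
Tool frame: the origin (TCP) lies at the very end of the fingers, on their centre line; the grasp point (between the pads) lies 19 mm behind it; z points along the fingers, y is the line along which they close (so a half turn about z gives the same grasp; the last joint's range is limited). The gripper opens to 92 mm and grips with 3 to 60 N. Pads are 20 mm wide; open, the fingers measure 128 mm over their backs; the gripper's body (75 mm by 189 mm) begins 69 mm behind the grasp point.
Start: joints at [1.105, 0.468, -0.012, 1.603, 0.006, 1.071, -0.056], TCP at [266.666, -592.789, 214.592] pointing down, gripper open.
Joint ranges: [-2.53, 2.53], [-0.31, 2.02], [-1.57, 1.55], [0.28, 2.44], [-1.29, 4.43], [0.15, 1.84], [-2.92, 2.92]. Speed limits (rad/s): [2.57, 2.57, 3.14, 3.14, 3.14, 3.14, 3.14].

### API

Orientations are given as a rotation vector (axis times angle).
In Python, from bench import * gives the robot as it stands. The module is installed in compiled form; this text tells all that it offers.
- The arm moves only by the shell command python3 -m crank 'ROWS' [FORCE]. ROWS is JSON, a list of rows, each a list of 5 numbers: the shift along the tool's x, y, z in m, then the turn about the tool's z in rad, then the closure, from 0 (fully open) to 1 (shut). In form: [[dx, dy, dz, twist, grip], ...]. A call has 1 to 10 rows; each row shifts and turns the commanded pose from where the row before left it, along the tool's axes as they then stand; what a row does not reach is not made up. A row lasts 1/8 s, in which the tool goes at most 62.5 mm and 10.7 degrees, less where a joint would pass 70% of its speed; a pose out of reach is approached as far as the arm can. A call with a gripper value outside its range is refused whole. The fingers move at their own pace and stop on an object; FORCE is the grip in N (left out, the last holds). Time passes only in rows, so rows that do not move let the fingers close. It gives the time, the measured TCP pose, the force, the opening and the grip force at its end, in the units of the state.
- read_state(): the state, without advancing time (a new reading comes with each control period).
- read_camera(name): name is "scene" or "side" or "wrist"; returns the picture (384x512x3 uint8, red, green, blue); there is no depth.
- calibration(name): a dict with "K" (3x3 intrinsics, pixels), "R" (3x3) and "t" (3): a world point X has camera coordinates R X + t. Camera axes: x right, y down, z forward; pixel columns grow to the right and rows downward; lengths in mm; the calibration is good to about 2 mm. A picture is of the moment at which its call begins: read the wrist's pose just before it. calibration takes no time and is no camera call; for the wrist camera it gives the pose at the moment of the call.
- hand_in(): hands the job in; it is judged then, once.
The state is a dict: "t": time; "qpos": joint angles; "joint_velocities": joint speeds; "joint_efforts": joint torques, N m; "tcp_pos": TCP position; "tcp_rot": TCP orientation; "force": force on the tool from outside, world axes, zero at the start; "torque": the same for the moment, N m; "grip_width": finger opening in mm; "finger_force": force on a finger pad.
Only numpy, scipy, OpenCV 4.12 (cv2) and the standard library are available. Lean on these libraries where they do the work, as an engineer would, in place of code of your own. Each camera call takes 0.05 s, during which the arm holds its last target. There are 200 camera calls.

### The job

The new consumer unit lies on its back on the hall console, ready to be hung in the cupboard. With a fingertip, flip the levers of its two wide residual-current switches, the first device at the left end of each row, from on (leaning to the unit's top end) to off (leaning to its bottom end), so that each snaps home. Leave the narrow breakers switched on, neither lift the unit nor shove it out of place, and leave the spare breaker, screwdriver, bowl and candle where they lie.

Things in the scene. Friction and masses are not known exactly. Their poses are not given: they have to be found in the camera images.
- unit: White two-row consumer unit (fuse box), 375 mm (x) by 250 (y) by 100 high, 3 to 4.5 kg, lying loose on its back. Origin: centre of its underside; +x points to its top end (away from the robot at yaw 0), +y to its left end as read. Flat cover faces up at 98 mm. Two rows of devices run along y at x = +62.5 mm (top row) and -62.5 mm (bottom row); their noses, 45 mm wide in x, are flat at 100 mm.
- rcd_top (a joint): Lever of the residual-current switch (35 mm wide, moulded dummy test button) at the left (+y) end of the top row. 0 = ON, leaning 34 degrees to the unit's +x; 1.2 rad = OFF, leaning as much to -x. An over-centre spring holds either end: 5 to 6 N at the tip to start it, falling to nothing at the middle (0.6 rad), then it snaps over by itself.
- rcd_top_tip (a point): Tip edge, middle, of the top row's switch lever: a dark paddle 16 mm wide (along y), 6.5 mm thick, tip 28 mm from its pivot line. Pivot line: along y at unit x = +62.5 mm, lever middle at y = +100 mm, 90 mm above the underside. Tip 13 mm above the noses at either end, 16 mm to +x or -x of the pivot. Next breaker's lever begins 18 mm beside this one's edge, towards -y; flat around otherwise.
- rcd_bottom (a joint): Lever of the residual-current switch (35 mm wide, moulded dummy test button) at the left (+y) end of the bottom row. 0 = ON, leaning 34 degrees to the unit's +x; 1.2 rad = OFF, leaning as much to -x. An over-centre spring holds either end: 5 to 6 N at the tip to start it, falling to nothing at the middle (0.6 rad), then it snaps over by itself.
- rcd_bottom_tip (a point): Tip edge, middle, of the bottom row's switch lever: a dark paddle 16 mm wide (along y), 6.5 mm thick, tip 28 mm from its pivot line. Pivot line: along y at unit x = -62.5 mm, lever middle at y = +100 mm, 90 mm above the underside. Tip 13 mm above the noses at either end, 16 mm to +x or -x of the pivot. Next breaker's lever begins 18 mm beside this one's edge, towards -y; flat around otherwise.
- mcb_top1 (a joint): Lever of narrow breaker 1 (from the left) of the three in the top row: 17.5 mm wide device, lever 9 mm wide, at unit y = +70 mm, otherwise shaped like the switch levers, easier to flip (about 3 N). 0 = ON (leaning to the unit's +x), 1.2 rad = OFF. Plain blanking strip fills the row beyond the breakers.
- mcb_top2 (a joint): Lever of narrow breaker 2 (from the left) of the three in the top row: 17.5 mm wide device, lever 9 mm wide, at unit y = +52 mm, otherwise shaped like the switch levers, easier to flip (about 3 N). 0 = ON (leaning to the unit's +x), 1.2 rad = OFF. Plain blanking strip fills the row beyond the breakers.
- mcb_top3 (a joint): Lever of narrow breaker 3 (from the left) of the three in the top row: 17.5 mm wide device, lever 9 mm wide, at unit y = +35 mm, otherwise shaped like the switch levers, easier to flip (about 3 N). 0 = ON (leaning to the unit's +x), 1.2 rad = OFF. Plain blanking strip fills the row beyond the breakers.
- mcb_bottom1 (a joint): Lever of narrow breaker 1 (from the left) of the three in the bottom row: 17.5 mm wide device, lever 9 mm wide, at unit y = +70 mm, otherwise shaped like the switch levers, easier to flip (about 3 N). 0 = ON (leaning to the unit's +x), 1.2 rad = OFF. Plain blanking strip fills the row beyond the breakers.
- mcb_bottom2 (a joint): Lever of narrow breaker 2 (from the left) of the three in the bottom row: 17.5 mm wide device, lever 9 mm wide, at unit y = +52 mm, otherwise shaped like the switch levers, easier to flip (about 3 N). 0 = ON (leaning to the unit's +x), 1.2 rad = OFF. Plain blanking strip fills the row beyond the breakers.
- mcb_bottom3 (a joint): Lever of narrow breaker 3 (from the left) of the three in the bottom row: 17.5 mm wide device, lever 9 mm wide, at unit y = +35 mm, otherwise shaped like the switch levers, easier to flip (about 3 N). 0 = ON (leaning to the unit's +x), 1.2 rad = OFF. Plain blanking strip fills the row beyond the breakers.
- spare: Spare narrow breaker, white, 85 x 70 x 17.5 mm, 0.12 kg, lying loose on its side on the unit's cover, below the bottom row, right of the middle. Origin: underside, under the middle of its rear block (85 x 44 mm); its nose points to its +y.
- driver: Screwdriver with an orange handle, 200 mm long, lying loose on the table beside the unit's left (+y) side. Origin: its underside; it lies along its x, handle to -x.
- dish: Glass bowl, 120 mm wide, 45 mm high, loose on the table at the unit's right (-y) side. Origin: centre of its underside.
- candle: White candle jar, 72 mm wide, 78 mm high, loose on the table at the unit's right (-y) side, farther along the unit's +x than the bowl. Origin: centre of its underside.

How it is judged:
By the outcome, as a careful person would: the job done as asked, in the order asked, and still so for the second after the job is handed in, with the robot touching nothing.
It also fails if it takes over 38 s, if anything falls off the work surface, if the arm or the gripper's body presses on something with over 40 N, if the wrist force passes 120 N, or if a joint passes its speed limit or range.

## Working session

There is one attempt and no reset: what is moved stays moved. The work goes in short steps, Python scripts to look and compute and a shell command to move; the robot and the scene stay as the last step left them, time stands still between calls to the robot, and variables do not carry over. Pictures are saved under pics/ and viewed, at most 10 in all, crops included, and the job is handed in when it is done.

```bash
mkdir -p pics
python3 - <<'E'
from bench import *
import cv2,numpy as np
s=read_state();print(s['t'],s['tcp_pos'],s['tcp_rot'],s['grip_width'],s['force'])
for n in ['scene','side']:
    c=calibration(n);print(n,c['K'].tolist(),(-c['R'].T@c['t']).round())
    cv2.imwrite(f'pics/{n}0.png',read_camera(n)[:,:,::-1])
a=cv2.imread('pics/scene0.png');b=cv2.imread('pics/side0.png')
E
```

```text
0.0 [ 266.39568196 -592.26124865  213.64844198] [-3.07002646e+00 -6.58744628e-01  7.41433150e-04] 92.1565928043898 [ 0.29577254  0.36291108 -0.61508362]
scene [[394.85213046153973, 0.0, 255.09595640066706], [0.0, 394.85213046153973, 187.71621326323117], [0.0, 0.0, 1.0]] [1063.   57.  754.]
side [[382.95154036052276, 0.0, 260.63864003169437], [0.0, 382.95154036052276, 189.5530535386527], [0.0, 0.0, 1.0]] [ 411. -624.  726.]
```

View pics/scene0.png

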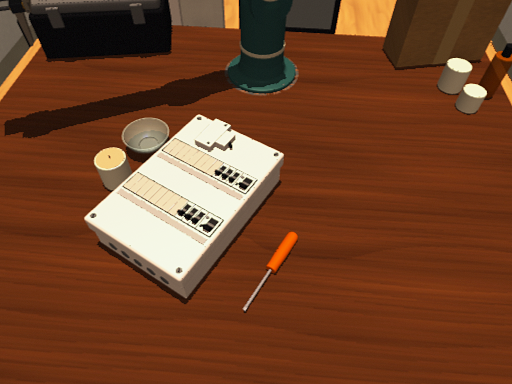

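View pics/side0.png

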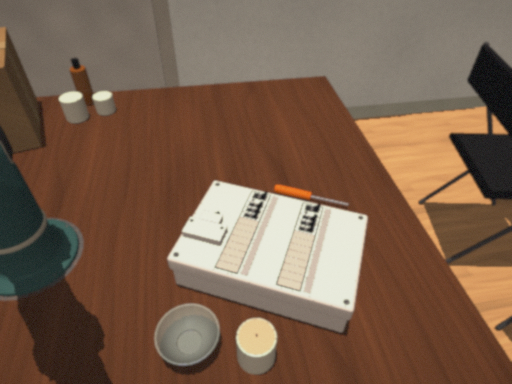

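The scene picture shows the cover corners at about (198,117), (283,154), (88,217) and (183,285). The RCD levers are near (248,185) for the bottom row and (210,226) for the top row. In the side picture the corners are about (216,183), (367,214), (174,263) and (348,312). I'll fit the unit's pose to both views.

```bash
cat > h.py <<'E'
from bench import *
import cv2,numpy as np
from scipy.optimize import least_squares
from scipy.spatial.transform import Rotation as Ro
def proj(c,X):
    p=(np.atleast_2d(X)@c['R'].T+c['t'])@c['K'].T; return p[:,:2]/p[:,2:]
def U(p,L):
    c,s=np.cos(p[2]),np.sin(p[2]);L=np.atleast_2d(np.array(L,float))
    return np.c_[p[0]+c*L[:,0]-s*L[:,1],p[1]+s*L[:,0]+c*L[:,1],L[:,2]]
def ray(c,uv,z):
    d=c['R'].T@np.linalg.solve(c['K'],[uv[0],uv[1],1]);o=-c['R'].T@c['t'];return o+d*(z-o[2])/d[2]
CORN=[[-187.5,-125,98],[-187.5,125,98],[187.5,-125,98],[187.5,125,98]]
def tip(x,off=0,y=100): 
    s=-16 if off else 16
    return [x+s,y,113]
E
python3 - <<'E'
from h import *
S,D=calibration('scene'),calibration('side')
a=np.array([[198,117],[283,154],[88,217],[183,285]]);b=np.array([[174,263],[216,183],[348,312],[367,214]])
for c,q in((S,a),(D,b)): print([ray(c,u,98).round().tolist() for u in q])
f=lambda p:np.r_[(proj(S,U(p,CORN))-a).ravel(),(proj(D,U(p,CORN))-b).ravel()]
r=least_squares(f,[500,-50,0]);print(r.x,r.fun.round(1))
p=r.x
t=U(p,[tip(62.5),tip(-62.5)]);print(t, proj(S,t),proj(D,t))
for n,c in(('scene',S),('side',D)):
    im=cv2.imread(f'pics/{n}0.png')
    g=cv2.resize(im,None,fx=4,fy=4,interpolation=cv2.INTER_CUBIC)
    L=U(p,CORN)[[0,1,3,2]]
    cv2.polylines(g,[((proj(c,L)+.5)*4).astype(int)],True,(0,0,255),1)
    for q in proj(c,t):cv2.circle(g,tuple(((q+.5)*4).astype(int)),4,(0,255,0),1)
    m=((proj(c,U(p,[0,0,98]))[0])*4).astype(int)
    cv2.imwrite(f'pics/{n}1.png',g[max(0,m[1]-300):m[1]+340,max(0,m[0]-400):m[0]+400][:600])
E
```

```text
[[339.0, -135.0, 98.0], [444.0, 79.0, 98.0], [651.0, -302.0, 98.0], [777.0, -86.0, 98.0]]
[[337.0, -153.0, 98.0], [442.0, 67.0, 98.0], [640.0, -314.0, 98.0], [766.0, -92.0, 98.0]]
[ 5.47328439e+02 -1.13898807e+02 -4.82157931e-01] [-0.2 -4.3  2.4 -1.3 -5.8  1.6 -1.7 -2.9 -7.1 -5.3 -1.9 -4.5  7.7 -2.3
  1.9 -1. ]
[[663.24837142 -61.69900565 113.        ]
 [552.4988251   -3.73748401 113.        ]] [[205.9975846  227.32376159]
 [242.02274116 184.50021445]] [[320.00579673 205.21957694]
 [266.52439359 193.19094724]]
```

View pics/scene1.png

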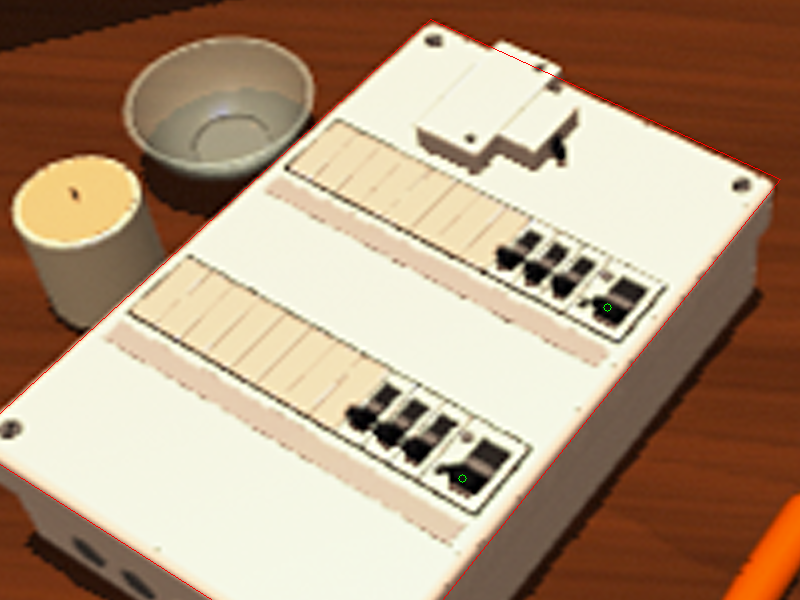

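The overlay agrees to within about 1 cm. The levers sit at crop (607,308) and (462,478), all leaning to +x. Next I raise the closed gripper and go above the levers for a close look.

```bash
python3 -m crank '[[0,0,-0.043,0,1],[0,0,-0.043,0,1],[0.0416,-0.0298,0,0,1],[0.0416,-0.0298,0,0,1],[0.0416,-0.0298,0,0,1],[0.0416,-0.0298,0,0,1],[0.0416,-0.0298,0,0,1],[0.0416,-0.0298,0,0,1],[0.0416,-0.0298,0,0,1],[0.0416,-0.0298,0,0,1]]' 20
python3 -m crank '[[0.0416,-0.0298,0,0,1],[0.0416,-0.0298,0,0,1],[0.0416,-0.0298,0,0,1],[0.0416,-0.0298,0,0,1],[0,0,0,0.181,1],[0,0,0,0.181,1],[0,0,0,0.181,1],[0,0,0,0.181,1],[0,0,0,0.181,1],[0,0,0,0,1]]'
python3 - <<'E'
from h import *
s=read_state();print(s['tcp_pos'],Ro.from_rotvec(s['tcp_rot']).as_matrix().round(3).tolist(),s['grip_width'])
c=calibration('wrist');im=read_camera('wrist')[:,:,::-1]
np.savez('w1.npz',**c);cv2.imwrite('pics/w1.png',im);print(-c['R'].T@c['t'])
E
```

```text
t: 1.35
tcp_pos: [472.7, -237.3, 300.4]
tcp_rot: [-3.072, -0.659, 0.001]
force: [0.6, -0.5, 0.1]
grip_width: 0.3
finger_force: 0.0
t: 2.6
tcp_pos: [575.0, -61.8, 300.2]
tcp_rot: [3.051, -0.747, -0.001]
force: [0.9, -0.5, -0.9]
grip_width: 0.7
finger_force: 0.0
[574.97204775 -61.83261699 300.17225898] [[0.887, -0.462, -0.001], [-0.462, -0.887, -0.0], [-0.001, 0.001, -1.0]] 0.6532470588909727
[636.90022507 -94.26799698 470.04127884]
```

View pics/w1.png

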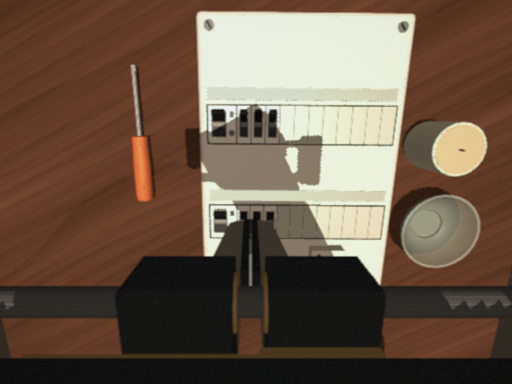

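The wrist view shows the unit nearly square. The cover's top corners are at (198,15) and (413,16), the row frames at rows 104–145 and 205–240, and the RCD levers at (219,117) and (221,214). I'll fit the pose again with this view.

Run:
```python
from h import *
c=dict(np.load('w1.npz'));im=cv2.imread('pics/w1.png')
print('prior',proj(c,U([547.3,-113.9,-.482],CORN+[tip(62.5),tip(-62.5)])).round(1).tolist())
L=[CORN[2],CORN[3]];q=np.array([[413,16],[198,15]])
# left/right edge points: only lateral residual
def f(p):
    r=(proj(c,U(p,L))-q).ravel()
    for (y,px) in((125,(203,250)),(-125,(384,275))):
        w=ray(c,px,98);cs,sn=np.cos(p[2]),np.sin(p[2])
        ly=-sn*(w[0]-p[0])+cs*(w[1]-p[1]); r=np.r_[r,(ly-y)*.9]
    for x,v in((85,104),(40,145),(-40,205),(-85,240)):
        r=np.r_[r,proj(c,U(p,[x,105,100]))[0,1]-v]
    return r
r=least_squares(f,[547,-114,-.48]);p=r.x;print(p,r.fun.round(1))
g=cv2.resize(im[0:290,150:450],None,fx=2.6,fy=2.6,interpolation=cv2.INTER_CUBIC)
def dr(X,col,close=True):
    P=((proj(c,U(p,X))-[150,0]+.5)*2.6).astype(int);cv2.polylines(g,[P],close,col,1)
dr(np.array(CORN)[[0,1,3,2]],(0,0,255))
for x in(62.5,-62.5):
    dr([[x+16,92,113],[x+16,108,113]],(0,255,0),False)
    dr([[x+22.5,117.5,100],[x-22.5,117.5,100],[x-22.5,82.5,100],[x+22.5,82.5,100]],(255,0,0))
    w=[U(p,[x+s,106,104])[0].round(1).tolist() for s in (38,0)];print(w)
cv2.imwrite('pics/w1o.png',g)
np.save('p.npy',p)
```

```text
prior [[378.6, 303.6], [203.7, 303.5], [415.1, 9.0], [191.0, 8.8], [214.7, 110.0], [217.5, 212.8]]
[ 5.42302513e+02 -1.14018386e+02 -4.90310595e-01] [ 4.9 -1.6 -3.3 -2.8 -0.5 -1.1  3.6  0.5  2.5 -0.4]
[[680.9, -67.8, 104.0], [647.4, -49.9, 104.0]]
[[570.6, -9.0, 104.0], [537.1, 8.9, 104.0]]
```

View pics/w1o.png

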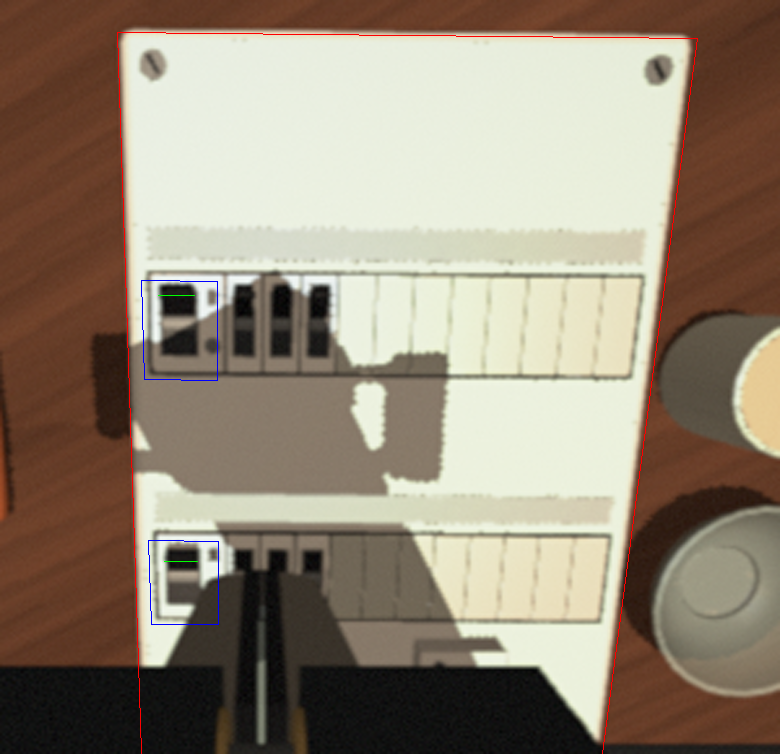

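The lever positions match to 2–3 mm. I'll do the top lever first and come down on its +x side.

```bash
python3 -m crank '[[0.033,-0.0155,0,0,1],[0.033,-0.015,0,0,1],[0.032,-0.015,0,0,1],[0,0,0.045,0,1],[0,0,0.045,0,1],[0,0,0.045,0,1],[0,0,0.03,0,1],[0,0,0.02,0,1],[0,0,0.01,0,1],[0,0,0,0,1]]'
python3 - <<'E'
from h import *
s=read_state();p=np.load('p.npy');d=np.array(s['tcp_pos'])[:2]-p[:2];c,sn=np.cos(p[2]),np.sin(p[2])
print(s['tcp_pos'],'unit frame',c*d[0]+sn*d[1],-sn*d[0]+c*d[1],s['force'])
cv2.imwrite('pics/w2.png',cv2.resize(read_camera('wrist')[:,:,::-1][:300,120:420],None,fx=2,fy=2))
E
```

```text
t: 3.9
tcp_pos: [683.3, -67.0, 105.6]
tcp_rot: [-3.051, 0.749, 0.0]
force: [0.3, -0.6, 0.1]
grip_width: 0.6
finger_force: 0.0
[683.27657063 -66.98557544 105.57659578] unit frame 102.2176842081557 107.87638898345944 [ 0.33564854 -0.64408504  0.06222969]
```

View pics/w2.png

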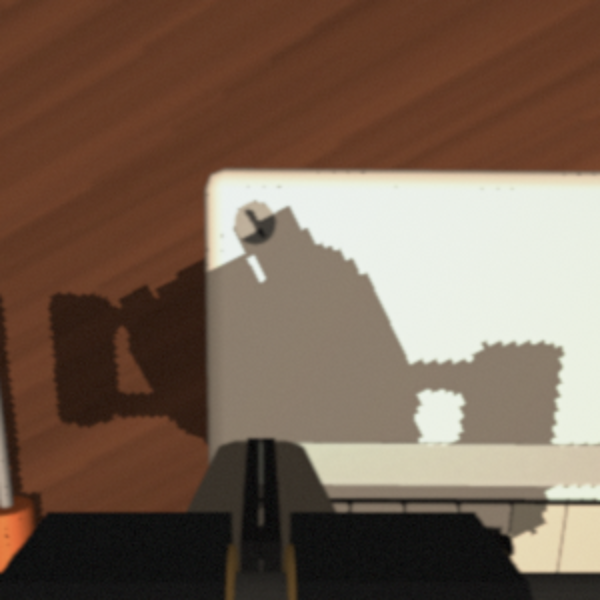

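The fingers stand just beyond the top row's frame, at about (265,445), touching nothing. Next I push towards −x in small steps.

```bash
for i in 1; do python3 -m crank '[[-0.005,0,0,0,1],[-0.004,0,0,0,1],[-0.004,0,0,0,1]]'; python3 -m crank '[[-0.004,0,0,0,1],[-0.004,0,0,0,1]]'; python3 -m crank '[[-0.004,0,0,0,1],[-0.004,0,0,0,1]]';  python3 -m crank '[[-0.004,0,0,0,1],[-0.004,0,0,0,1]]'; done
```

```text
t: 4.32
tcp_pos: [674.3, -61.9, 107.4]
tcp_rot: [-3.051, 0.75, -0.012]
force: [6.5, -2.4, 2.7]
grip_width: 0.3
finger_force: 3.8
t: 4.58
tcp_pos: [669.4, -59.2, 109.4]
tcp_rot: [-3.05, 0.752, -0.019]
force: [5.2, -2.9, 4.8]
grip_width: 0.6
finger_force: 2.9
t: 4.82
tcp_pos: [656.3, -53.1, 105.4]
tcp_rot: [3.051, -0.75, -0.003]
force: [-0.5, -0.1, -0.0]
grip_width: 0.3
finger_force: 0.0
t: 5.08
tcp_pos: [652.4, -50.9, 106.0]
tcp_rot: [3.05, -0.75, 0.009]
force: [9.0, -4.7, -1.7]
grip_width: 0.4
finger_force: 4.2
```

The force rose to 7 N and fell to zero as the lever snapped. The last 9 N is the lever against its stop. I'll back off, rise, and look from the other cameras.

```bash
python3 -m crank '[[0.008,0,0,0,1],[0,0,-0.02,0,1],[0,0,-0.045,0,1],[-0.035,0,-0.03,0,1],[-0.045,0,0,0,1],[0,0,0,0,1]]'
python3 - <<'E'
from h import *
p=np.load('p.npy');s=read_state();d=np.array(s['tcp_pos'])[:2]-p[:2];c,sn=np.cos(p[2]),np.sin(p[2])
print(s['tcp_pos'],'unit',c*d[0]+sn*d[1],-sn*d[0]+c*d[1])
A=read_camera('scene')[:,:,::-1];B=read_camera('side')[:,:,::-1]
a0=cv2.imread('pics/scene0.png');b0=cv2.imread('pics/side0.png')
for n,x,x0,u,v in(('scene',A,a0,80,105),('side',B,b0,170,175)):
    # registration of the cover's far part vs. start
    cv2.imwrite(f'pics/{n}2.png',x)
f=lambda im,y,x,h,w:cv2.resize(im[y:y+h,x:x+w],(400,300),interpolation=cv2.INTER_CUBIC)
cv2.imwrite('pics/cmp2.png',np.vstack([np.hstack([f(a0,170,160,75,100),f(A,170,160,75,100)]),np.hstack([f(b0,175,230,75,100),f(B,175,230,75,100)])]))
E
```

```text
t: 5.82
tcp_pos: [584.3, -14.2, 202.2]
tcp_rot: [-3.052, 0.745, 0.001]
force: [-0.4, -0.2, 1.4]
grip_width: 0.5
finger_force: 0.0
[584.28996799 -14.17737489 202.24305877] unit -9.974351450731533 107.85029541469581
```

View pics/cmp2.png

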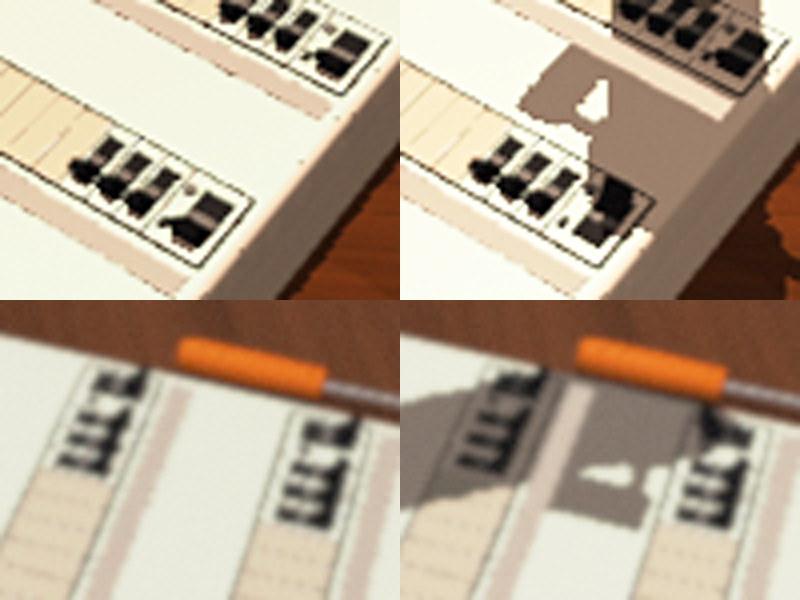

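The top lever (right panels, about (605,205)) now leans the other way. The unit and the breakers look unchanged. The bottom lever gets the same approach and push.

```bash
python3 -m crank '[[-0.0125,0,0,0,1],[0,0,0.04,0,1],[0,0,0.03,0,1],[0,0,0.017,0,1],[0,0,0.01,0,1],[0,0,0,0,1]]'; python3 -m crank '[[-0.005,0,0,0,1],[-0.004,0,0,0,1],[-0.004,0,0,0,1]]'; python3 -m crank '[[-0.004,0,0,0,1],[-0.004,0,0,0,1]]'; python3 -m crank '[[-0.004,0,0,0,1],[-0.004,0,0,0,1]]'; python3 -m crank '[[-0.003,0,0,0,1],[0,0,0,0,1]]'
```

```text
t: 6.68
tcp_pos: [575.5, -10.7, 103.3]
tcp_rot: [3.051, -0.75, -0.001]
force: [0.7, -0.3, 0.0]
grip_width: 0.4
finger_force: 0.0
t: 7.05
tcp_pos: [564.6, -4.6, 104.3]
tcp_rot: [-3.051, 0.75, -0.004]
force: [4.3, -1.3, 0.1]
grip_width: 0.2
finger_force: 2.8
t: 7.3
tcp_pos: [561.6, -2.7, 106.1]
tcp_rot: [-3.05, 0.752, -0.017]
force: [8.0, -5.9, 7.8]
grip_width: 0.3
finger_force: 5.9
t: 7.55
tcp_pos: [551.5, 2.6, 105.1]
tcp_rot: [-3.05, 0.751, -0.006]
force: [0.3, 0.0, 1.0]
grip_width: 0.8
finger_force: 0.4
t: 7.8
tcp_pos: [545.9, 4.6, 103.0]
tcp_rot: [3.05, -0.749, -0.003]
force: [0.4, 0.9, -1.1]
grip_width: 0.5
finger_force: 0.0
```

Same signature, so it has snapped. I'll retreat, rise and clear the view.

```bash
python3 -m crank '[[0.006,0,0,0,1],[0,0,-0.02,0,1],[0,0,-0.05,0,1],[0,0,-0.05,0,1],[0,0,-0.05,0,1],[-0.02,-0.045,-0.02,0,1],[-0.02,-0.045,0,0,1],[-0.02,-0.045,0,0,1],[-0.02,-0.045,0,0,1],[0,0,0,0,1]]'
python3 - <<'E'
from h import *
A=read_camera('scene')[:,:,::-1];B=read_camera('side')[:,:,::-1]
a0=cv2.imread('pics/scene0.png');b0=cv2.imread('pics/side0.png')
f=lambda im,y,x:cv2.resize(im[y:y+120,x:x+160],(400,300),interpolation=cv2.INTER_CUBIC)
cv2.imwrite('pics/cmp3.png',np.vstack([np.hstack([f(a0,150,130),f(A,150,130)]),np.hstack([f(b0,170,210),f(B,170,210)])]))
E
```

```text
t: 9.05
tcp_pos: [564.1, 202.8, 293.1]
tcp_rot: [-3.052, 0.739, 0.003]
force: [0.6, -0.2, 0.1]
grip_width: 0.5
finger_force: 0.0
```

View pics/cmp3.png

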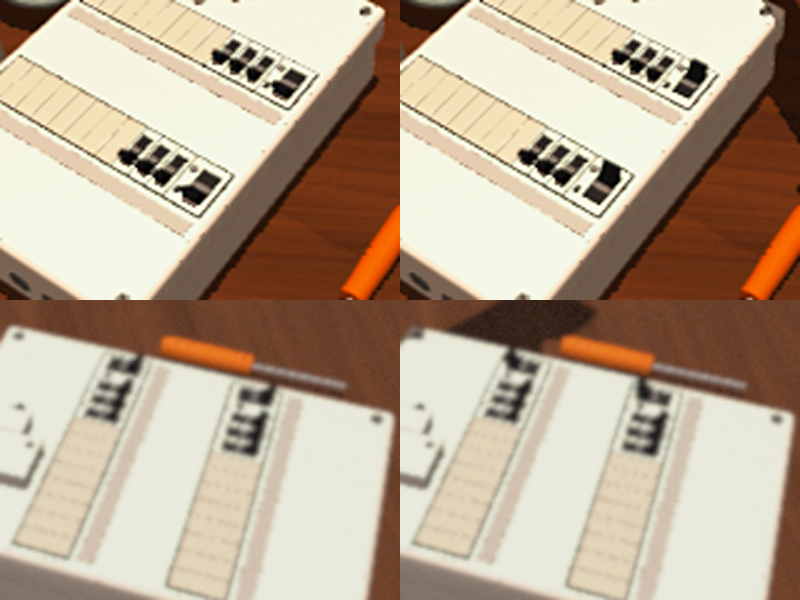

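Both wide levers now lean to the bottom end (right panels, about (695,75) and (605,180)). The breakers, the unit, and the driver and spare in view are as they were at the start.

```bash
python3 -c "
from bench import *
print(hand_in())"
```

```text
the job is handed in; nothing more can be done
None
```

Both residual-current switches snapped to off, with the narrow breakers still on and the unit unmoved in the final pictures, and the job was handed in after about 9 s of robot time.

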